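Hang the red ear defenders over the bar by the hose bench

TASK

Hang the red ear defenders on the orange stand: lift them by the black pad at the top of the headband, lower them onto the middle of the steel bar so that one cup hangs on each side of it and the headband sits square across it, then let go. Do not drop them onto the bar from above, and leave the blue pair standing where it is.

Things in the scene. Friction and masses are not known exactly. Their poses are not given: they have to be found in the camera images.
- red_defenders: Red ear defenders, one rigid piece, about 0.25 kg, standing on their two cups, headband arching above. Origin midway between the cups at their underside; z up, x from cup to cup (190 mm overall, 118 mm clear between cups), y across the headband. Cups 64 mm wide (y), 80 mm high. On top, centred: black crown pad to grip across y, 40 (x) x 34 (y) x 26 mm high, top at z = 150 mm. Symmetrical.
- red_crown (a point): Middle of the flat underside of the red pair's black crown pad, 124 mm above the red pair's origin, with the same axes. This spot comes to rest on the bar. The rest of the headband is a red strip 22 mm wide, 6 mm thick, curving down from the pad to the cups.
- blue_defenders: Blue ear defenders, the same in shape, size and axes as the red pair, standing on the table in the same way. The red and blue pairs may have changed places.
- stand: Orange stand with a round horizontal steel bar, bolted down. Origin on the table under the bar's middle; z up, y along the bar. Bar 16 mm thick, 260 mm long, its top 165 mm above the table. An orange post 16 (y) x 20 mm (x), no higher than the bar's top, stands 132 mm either side of the middle, on a flat foot 120 mm (x) x 30 mm, 8 mm high. Hung cups clear the table by 41 mm.

How it is judged:
By the outcome, as a careful person would: the job done as asked, in the order asked, and still so for the second after the job is handed in, with the robot touching nothing.
It also fails if it takes over 48 s, if anything falls off the work surface, if the arm or the gripper's body presses on something with over 40 N, if the wrist force passes 120 N, or if a joint passes its speed limit or range.

ROBOT

A 6-joint arm with a two-finger parallel gripper is mounted at the origin on the work surface. World frame = base frame: x ahead of the robot, y to its left, z up, the work surface at z = 0. Lengths are in m, angles in rad, forces in N, time in s.
With the tool pointing down it reaches from about 0.25 to 0.775 m from the base axis. Payload 4 kg.
Tool frame: the origin (TCP) lies midway between the tips of the shut fingers; the grasp point (between the pads) lies grip_point_offset behind it (grip_point_offset is the distance from the TCP to the grasp point, in m); z points along the fingers, y is the line along which they close (so a half turn about z gives the same grasp; the last joint's range is limited). The gripper opens to 94 mm and grips with 3 to 60 N. Pads are 16 mm wide; open, the fingers measure 119 mm over their backs; the gripper's body (75 mm by 177 mm) begins 78 mm behind the grasp point.
Start: joints at [1.101, 0.087, 1.371, -0, 1.684, -0.103], TCP at [0.197, 0.513, 0.175] pointing down, gripper open.
Joint ranges: [-3.1, 3.1], [-0.76, 2.03], [0.27, 2.55], [-1.08, 4.22], [0.17, 2.65], [-2.57, 2.57]. Speed limits (rad/s): [2.79, 2.79, 3.14, 3.14, 3.14, 3.14].

INTERFACE

Orientations are given as [roll, pitch, yaw] about the fixed x, y, z axes, in that order (R = Rz(yaw) Ry(pitch) Rx(roll)).
In Python, from bench import * gives the robot as it stands. The module is installed in compiled form; this text tells all that it offers.
- The arm moves only by the tool apply_moves, never from a script. Its argument "commands" is a list of rows, each a list of 7 numbers: the turn, a rotation vector about the world's x, y, z in rad, then the shift along the world's x, y, z in m, then the opening in per cent of the stroke, from 0 (shut) to 100 (fully open). In form: [[ax, ay, az, x, y, z, jaw], ...]. A call has exactly 5 rows; each row is the pose to reach, as a shift and turn from the pose commanded when the call began; what a row does not reach only later rows make up. A row lasts 1/10 s, in which the tool goes at most 50 mm and 8.59 degrees, less where a joint would pass 70% of its speed; a pose out of reach is approached as far as the arm can. A call with a gripper value outside its range is refused whole. The fingers move at their own pace and stop on an object; the grip force is fixed at half the most. Time passes only in rows, so rows that repeat a pose let the fingers close, or fill a call up. It gives the time, the measured TCP pose, the force, the opening and the grip force at its end, in the units of the state.
- get_obs(): the state, without advancing time (a new reading comes with each control period).
- snapshot(name): name is "scene" or "top" or "wrist"; returns a dict with "pixels" (420x560x3 uint8, red, green, blue), "vertical_fov" (degrees; the focal length in pixels is half the picture's height over the tangent of half this angle, whatever the lens; pixels are square), "cx", "cy" (the principal point, pixels), "rvec" (rotation vector, rad) and "tvec" (3), from world to camera coordinates, as OpenCV has them. Camera axes: x right, y down, z forward; pixel columns grow to the right and rows downward; lengths in m; the calibration is good to about 2 mm. A picture is of the moment at which its call begins. There is no depth.
- close_job(): hands the job in; it is judged then, once.
Trained networks look in the newest picture that a camera, given by its name, has taken for a name from the list of things; names that differ only in an ending like _2 or _b are one class to them, and where a whole thing is asked for, a point or a joint stands for the part that bears it (a point fixed in the world has none). Each returns a list of dicts, best first, with "score" (0 to 1); they miss things now and then, are a little off and sometimes report something else, mostly with a low value. They report only what shows in the picture. A call takes as long as a camera call.
- masks_of(camera, query): "mask" (420x560 bool, what is visible of it) and "extent" ([left, top, right, bottom] in pixels, round what is visible of it).
- place_of(camera, query): "pixel" ([column, row] in pixels: a listed point, or the origin of a listed thing).
The state is a dict: "time": time; "joint_positions": joint angles; "qvel": joint speeds; "joint_torque": joint torques, N m; "tool_pos": TCP position; "ee_rot": TCP orientation; "wrist_force": force on the tool from outside, world axes, zero at the start; "wrist_torque": the same for the moment, N m; "width": finger opening in m; "finger_force": force on a finger pad.
Only numpy, scipy, OpenCV 4.12 (cv2) and the standard library are available. Lean on these libraries where they do the work, as an engineer would, in place of code of your own. Each camera call takes 0.05 s, during which the arm holds its last target. There are 200 camera calls.

## Working session

There is one attempt and no reset: what is moved stays moved. The work goes in short steps, Python scripts to look and compute and a tool call to move; the robot and the scene stay as the last step left them, time stands still between calls to the robot, and variables do not carry over. Pictures are saved under pics/ and viewed, at most 10 in all, crops included, and the job is handed in when it is done.

Besides the shell and the picture viewer there is one more tool, called after "Emit:" as a command line: name --pt "numbers of a row" for each row, then --argument value for the rest. apply_moves: Moves the arm, as the interface text tells. Its arguments: {"type":"object","properties":{"commands":{"type":"array"}},"required":["commands"]}

```bash
mkdir -p pics
cat > h.py <<'E'
from bench import *
import numpy as np, cv2
def cam(s):
    f=210/np.tan(np.radians(s["vertical_fov"])/2)
    K=np.array([[f,0,s["cx"]],[0,f,s["cy"]],[0,0,1]]);R=cv2.Rodrigues(np.array(s["rvec"],float))[0]
    return K,R,np.array(s["tvec"],float)
def ray_z(s,px,z):
    K,R,t=cam(s);d=R.T@np.linalg.solve(K,[px[0],px[1],1]);c=-R.T@t
    return c+d*(z-c[2])/d[2]
def proj(s,P):
    K,R,t=cam(s);p=(np.atleast_2d(P)@R.T+t)@K.T
    return p[:,:2]/p[:,2:]
def save(s,n): cv2.imwrite(f"pics/{n}.png",s["pixels"][:,:,::-1])
E
python3 - <<'E'
from h import *
o=get_obs();print({k:np.round(v,3) for k,v in o.items()})
im=[]
for c in("top","scene"):
    s=snapshot(c);im.append(s["pixels"]);K,R,t=cam(s);print(c,np.round(-R.T@t,3),np.round(R[2],2))
    for q,z in(("red_defenders",0),("red_crown",.124),("blue_defenders",0),("stand",0)):
        for d in place_of(c,q)[:2]: print(q,round(d["score"],2),np.round(d["pixel"],1),np.round(ray_z(s,d["pixel"],z),3))
    for q in("red_defenders","blue_defenders","stand"):
        for d in masks_of(c,q)[:1]: print(q,round(d["score"],2),d["extent"],d["mask"].sum(), cv2.minAreaRect(np.argwhere(d["mask"])[:,::-1].astype(np.float32)))
    save(s,c)
E
```

```text
{'time': np.float64(0.0), 'joint_positions': array([ 1.101,  0.088,  1.372,  0.   ,  1.684, -0.103]), 'qvel': array([-0.002, -0.   ,  0.   ,  0.001, -0.   ,  0.002]), 'joint_torque': array([ 1.0000e-03, -3.4018e+01, -3.0243e+01,  7.2000e-02,  3.3000e-02,
       -0.0000e+00]), 'tool_pos': array([0.197, 0.513, 0.174]), 'ee_rot': array([-3.139, -0.   ,  2.775]), 'wrist_force': array([-0.359,  0.381, -0.208]), 'wrist_torque': array([0.025, 0.048, 0.064]), 'finger_force': np.float64(0.0), 'width': np.float64(0.094)}
top [0.39  0.027 0.982] [ 0.16  0.04 -0.99]
red_defenders 0.57 [158.1 211.4] [0.548 0.317 0.   ]
red_crown 0.97 [137.3 202.7] [0.543 0.318 0.124]
blue_defenders 0.72 [275.6 213.6] [0.546 0.08  0.   ]
red_defenders 0.85 [120.6, 159.0, 180.8, 262.5] 2688 ((146.71131896972656, 209.4603729248047), (103.50872802734375, 44.96640396118164), 79.3803482055664)
blue_defenders 0.76 [246.4, 156.7, 298.9, 263.4] 2468 ((271.16455078125, 210.92129516601562), (104.84638977050781, 34.71240997314453), 78.00310516357422)
stand 0.86 [343.5, 154.6, 533.7, 260.4] 3697 ((438.230224609375, 210.15802001953125), (180.7189178466797, 61.02839660644531), 18.824710845947266)
scene [0.917 0.578 0.729] [-0.43 -0.59 -0.68]
red_defenders 0.71 [359.8 352.4] [0.548 0.318 0.   ]
red_crown 0.76 [371.7 308.4] [0.543 0.315 0.124]
blue_defenders 0.61 [281.5 264.1] [ 0.546  0.074 -0.   ]
stand 0.77 [202.7 190.3] [ 0.57  -0.228  0.   ]
red_defenders 0.7 [317.4, 288.3, 409.5, 399.9] 3899 ((361.2221374511719, 338.6427001953125), (49.75620651245117, 118.37516784667969), 39.19327163696289)
blue_defenders 0.73 [239.2, 206.8, 324.4, 298.9] 3128 ((280.0, 250.50003051757812), (57.27564239501953, 99.70205688476562), 45.0)
stand 0.6 [172.9, 104.1, 244.6, 236.9] 2243 ((204.24026489257812, 168.90267944335938), (133.68637084960938, 54.90761947631836), 78.38851165771484)
```

View pics/top.png

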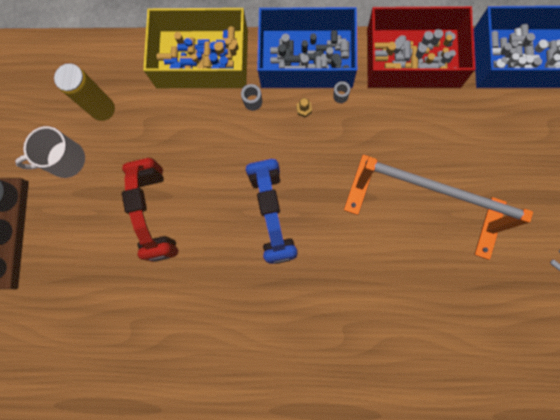

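View pics/scene.png

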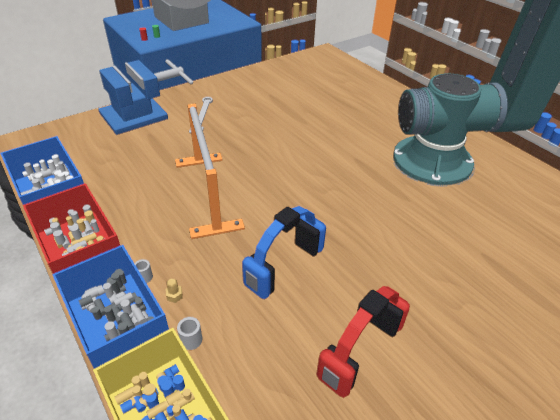

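```bash
cat >> h.py <<'E'
from scipy.optimize import minimize
def box(x,y,z): return np.array([[a,b,c] for a in x for b in y for c in z])
def defparts():
    P=[box((s*.059,s*.095),(-.032,.032),(0,.08)) for s in(-1,1)]+[box((-.02,.02),(-.017,.017),(.124,.15))]
    a=np.linspace(0,np.pi,13)
    for u,v in zip(a[:-1],a[1:]):
        P.append(np.array([[r*np.cos(w),b,.075+(.05+e)*np.sin(w)] for w in(u,v) for b in(-.011,.011) for r,e in((.074,0),(.08,.006))]))
    return P
def standparts():
    P=[box((-.007,.007),(-.13,.13),(.15,.164))]
    for s in(-.132,.132): P+=[box((-.01,.01),(s-.008,s+.008),(0,.165)),box((-.06,.06),(s-.015,s+.015),(0,.008))]
    return P
def sil(s,parts,p):
    c,n=np.cos(p[2]),np.sin(p[2]);R=np.array([[c,-n,0],[n,c,0],[0,0,1]]);m=np.zeros((1680,2240),np.uint8)
    for q in parts:
        h=cv2.convexHull(((proj(s,q@R.T+[p[0],p[1],p[3] if len(p)>3 else 0])+.5)*4*16).astype(np.int32));cv2.fillConvexPoly(m,h,255,shift=4)
    return cv2.resize(m,(560,420),interpolation=cv2.INTER_AREA)/255.
def fit(views,parts,p0):
    masks=[cv2.GaussianBlur(m.astype(float),(0,0),1) for s,m in views]
    f=lambda p:sum(((cv2.GaussianBlur(sil(s,parts,p),(0,0),1)-m)**2).sum()/m.sum() for (s,_),m in zip(views,masks))
    r=min((minimize(f,list(p0[:2])+[p0[2]+d],method="Nelder-Mead",options=dict(initial_simplex=np.array(list(p0[:2])+[p0[2]+d])+np.array([[0,0,0],[.02,0,0],[0,.02,0],[0,0,.15]]),xatol=1e-4)) for d in(-.3,0,.3)),key=lambda r:r.fun)
    return r.x,r.fun
E
python3 - <<'E'
from h import *
print(grip_point_offset)
S={c:snapshot(c) for c in("top","scene")}
for q,p0,parts in(("red_defenders",(.546,.317,1.77),defparts()),("blue_defenders",(.546,.077,1.77),defparts()),("stand",(.57,-.228,1.27),standparts())):
    V=[(S[c],masks_of(c,q)[0]["mask"]) for c in S]
    for v in (V,V[:1],V[1:]):
        print(q,*[np.round(x,4) for x in fit(v,parts,p0)])
E
```

```text
0.0188
red_defenders [0.5445 0.3181 3.3558] 0.2907
red_defenders [0.5956 0.302  2.4392] 0.9623
red_defenders [0.5461 0.3149 3.3864] 0.1057
blue_defenders [0.5434 0.0842 3.3493] 0.2232
blue_defenders [0.5423 0.086  3.3649] 0.0564
blue_defenders [0.5437 0.0783 3.371 ] 0.1053
stand [ 0.4432 -0.1418  1.1179] 3.2074
stand [ 0.5642 -0.2107 -0.3254] 0.0135
stand [ 0.3957 -0.3655  1.8402] 1.194
```

Run:
```python
from h import *
S={c:snapshot(c) for c in("top","scene")}
for q,p0,parts in(("red_defenders",(.546,.317,.22),defparts()),("stand",(.564,-.211,-.32),standparts())):
    V=[(S[c],masks_of(c,q)[0]["mask"]) for c in S]
    for v in (V,V[:1],V[1:]):
        print(q,*[np.round(x,4) for x in fit(v,parts,p0)])
```

```text
Traceback (most recent call last):
IndexError: list index out of range
```

Run:
```python
from h import *
def get(c,q):
    for i in range(4):
        s=snapshot(c);m=masks_of(c,q)
        if m and m[0]["score"]>.5: return s,m[0]["mask"]
for q,p0,parts in(("red_defenders",(.546,.317,.22),defparts()),("stand",(.564,-.211,-.32),standparts())):
    V=[get(c,q) for c in("top","scene")]
    for v in (V,V[:1],V[1:]):
        print(q,*[np.round(x,4) for x in fit(v,parts,p0)])
print(get_obs()["time"])
```

```text
red_defenders [0.544  0.3181 0.2137] 0.2682
red_defenders [0.5432 0.321  0.2362] 0.0905
red_defenders [0.5449 0.3139 0.2555] 0.12
stand [ 0.5648 -0.2127 -0.3326] 0.082
stand [ 0.564  -0.2108 -0.3272] 0.0085
stand [ 0.5656 -0.2159 -0.3274] 0.0184
1.75
```

Emit:
apply_moves --pt "0 0 0.08 0.03 -0.015 0.03 100" --pt "0 0 0.16 0.07 -0.04 0.06 100" --pt "0 0 0.24 0.11 -0.06 0.08 100" --pt "0 0 0.32 0.145 -0.08 0.08 100" --pt "0 0 0.4 0.18 -0.1 0.08 100"

```text
time: 2.25
tool_pos: [0.3793, 0.4128, 0.2571]
ee_rot: [3.139, 0.003, -3.105]
wrist_force: [-0.3, 0.8, -0.2]
width: 0.0943
finger_force: 0.0
```

Emit:
apply_moves --pt "0 0 0.06 0.04 -0.02 0 100" --pt "0 0 0.12 0.08 -0.045 0 100" --pt "0 0 0.2 0.12 -0.07 0 100" --pt "0 0 0.2 0.155 -0.09 0 100" --pt "0 0 0.2 0.167 -0.0945 0 100"

```text
time: 2.75
tool_pos: [0.5472, 0.316, 0.2542]
ee_rot: [-3.14, -0.001, -2.913]
wrist_force: [-0.3, 0.0, 0.4]
width: 0.0944
finger_force: 0.0
```

Run:
```python
from h import *
s=snapshot("wrist");save(s,"w1");o=get_obs();print(o["time"],o["tool_pos"],o["ee_rot"])
K,R,t=cam(s);print(-R.T@t,R[2])
for d in place_of("wrist","red_crown")[:2]: print(d["score"],d["pixel"],ray_z(s,d["pixel"],.124))
m=masks_of("wrist","red_defenders")
if m: print(m[0]["score"],fit([(s,m[0]["mask"])],defparts(),(.544,.3185,.235)))
```

```text
2.8 [0.54743249 0.31642158 0.25393948] [-3.14047630e+00 -8.34230821e-04 -2.91315931e+00]
[0.47185089 0.29821611 0.4629516 ] [ 0.260265    0.06003874 -0.96366876]
0.67 [287.4, 193.1] [0.54493926 0.31856908 0.124     ]
0.67 (array([0.54452824, 0.31778651, 0.23723526]), np.float64(0.08502409326776185))
```

View pics/w1.png

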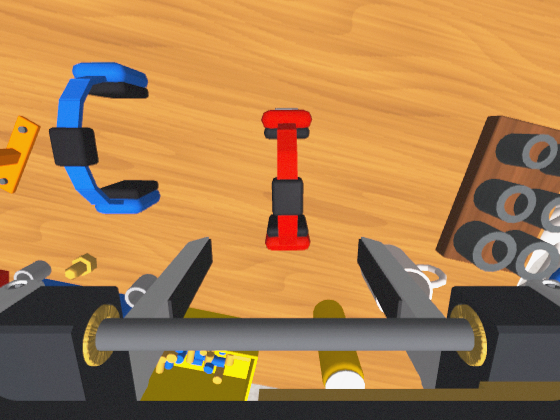

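Emit:
apply_moves --pt "0 0 0.008 -0.002 0.001 -0.035 100" --pt "0 0 0.008 -0.002 0.001 -0.07 100" --pt "0 0 0.008 -0.002 0.001 -0.1 100" --pt "0 0 0.008 -0.002 0.001 -0.12 100" --pt "0 0 0.008 -0.002 0.001 -0.124 100"

```text
time: 3.4
tool_pos: [0.5387, 0.3208, 0.1283]
ee_rot: [-3.141, -0.006, -2.898]
wrist_force: [-0.3, -0.4, -0.4]
width: 0.094
finger_force: 0.0
```

Emit:
apply_moves --pt "0 0 0 0 0 0 100" --pt "0 0 0 0 0 0 100" --pt "0 0 0 0 0 0 100" --pt "0 0 0 0 0 0 100" --pt "0 0 0 0 0 0 100"

```text
time: 3.9
tool_pos: [0.5427, 0.3201, 0.1324]
ee_rot: [3.141, 0.002, -2.901]
wrist_force: [-0.1, -0.3, -0.4]
width: 0.0941
finger_force: 0.0
```

Emit:
apply_moves --pt "0 0 -0.003 0.002 -0.002 -0.0035 100" --pt "0 0 -0.003 0.002 -0.002 -0.0035 100" --pt "0 0 -0.003 0.002 -0.002 -0.0035 0" --pt "0 0 -0.003 0.002 -0.002 -0.0035 0" --pt "0 0 -0.003 0.002 -0.002 -0.0035 0"

```text
time: 4.4
tool_pos: [0.5443, 0.3179, 0.1279]
ee_rot: [3.141, -0.0, -2.903]
wrist_force: [-0.7, -1.0, -0.2]
width: 0.0735
finger_force: 0.0
```

Emit:
apply_moves --pt "0 0 0 0 0 0 0" --pt "0 0 0 0 0 0 0" --pt "0 0 0 0 0 0 0" --pt "0 0 0 0 0 0 0" --pt "0 0 0 0 0 0 0"

```text
time: 4.9
tool_pos: [0.5443, 0.318, 0.1279]
ee_rot: [3.141, 0.0, -2.903]
wrist_force: [-0.5, 0.1, 0.7]
width: 0.0339
finger_force: 0.0
```

Emit:
apply_moves --pt "0 0 0 0 0 0 0" --pt "0 0 0 0 0 0 0" --pt "0 0 0 0 0 0.01 0" --pt "0 0 0 0 0 0.025 0" --pt "0 0 0 0 0 0.04 0"

```text
time: 5.4
tool_pos: [0.5445, 0.318, 0.1698]
ee_rot: [3.141, 0.001, -2.903]
wrist_force: [-0.6, -0.4, 0.4]
width: 0.0008
finger_force: 0.0
```

Emit:
apply_moves --pt "0 0 0 0 0 0.03 0" --pt "0 0 0 0 0 0.06 0" --pt "0 0 0 0 0 0.09 0" --pt "0 0 0 0 0 0.12 0" --pt "0 0 0 0 0 0.15 0"

```text
time: 5.9
tool_pos: [0.5442, 0.3179, 0.3214]
ee_rot: [3.141, 0.003, -2.903]
wrist_force: [0.2, 0.3, 0.4]
width: 0.0005
finger_force: 0.0
```

Run:
```python
from h import *
ims=[]
for c in("scene","wrist"):
    s=snapshot(c);ims.append(s["pixels"])
    for d in place_of(c,"red_crown")[:2]: print(c,d["score"],d["pixel"],ray_z(s,d["pixel"],.124))
    m=masks_of(c,"red_defenders")
    if m: print(m[0]["score"],fit([(s,m[0]["mask"])],defparts(),(.544,.3185,.235)))
cv2.imwrite("pics/a2.png",cv2.resize(np.hstack(ims)[:,:,::-1],(800,300)))
```

```text
scene 0.56 [370.4, 309.7] [0.5463695  0.31537332 0.124     ]
0.97 (array([0.54697804, 0.31547871, 0.25116392]), np.float64(0.11202011178354716))
wrist 0.74 [282.6, 182.9] [0.54680652 0.31632373 0.124     ]
0.57 (array([0.54449491, 0.31782483, 0.24298093]), np.float64(0.07212813804914475))
```

View pics/a2.png

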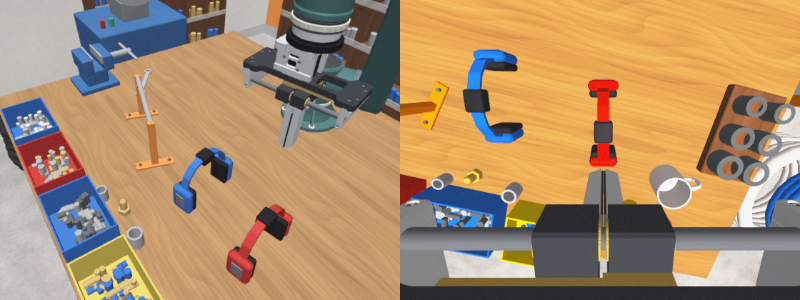

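Run:
```python
from h import *
for c in("scene","wrist"):
    s=snapshot(c);o=get_obs();p=o["tool_pos"]
    q=proj(s,[p,p+[0,0,.0188],[.5445,.318,.124],[.5445,.318,.15]]);print(c,p,q.round(1))
    im=s["pixels"].copy()
    for a,col in zip(q,((0,255,0),(255,255,0),(255,0,255),(0,255,255))): cv2.circle(im,tuple(int(v) for v in a.round()),2,col,-1)
    x,y=(300,60) if c=="scene" else (180,130)
    cv2.imwrite(f"pics/b_{c}.png",cv2.resize(im[y:y+290,x:x+200,::-1],(400,580)))
cv2.imwrite("pics/b.png",np.hstack([cv2.imread(f"pics/b_{c}.png") for c in("scene","wrist")]))
```

```text
scene [0.5437946  0.3177175  0.31605515] [[395.7 223. ]
 [398.5 212.4]
 [372.4 310.3]
 [375.  300.4]]
wrist [0.54375713 0.31770245 0.31587995] [[284.9 233.6]
 [284.9 243.2]
 [284.8 185.2]
 [284.8 189.1]]
```

View pics/b.png

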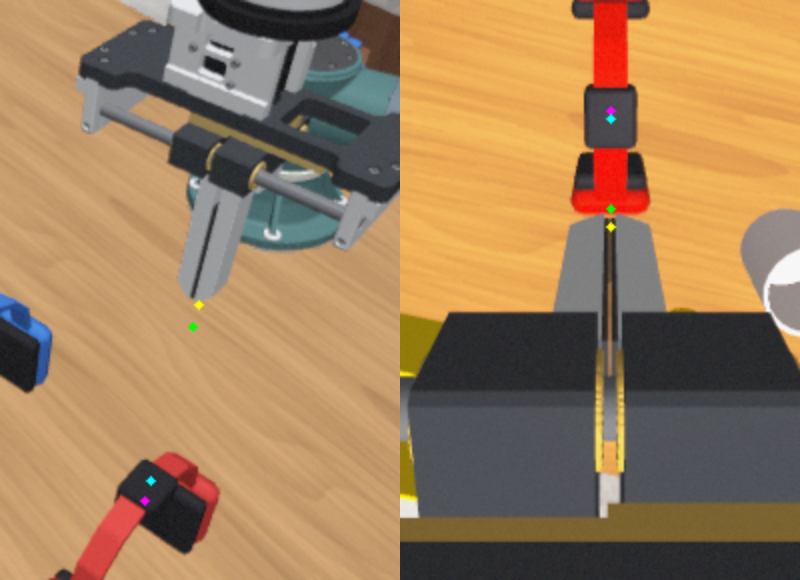

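Run:
```python
from h import *
s=snapshot("scene");w=snapshot("wrist");t=snapshot("top");o=get_obs();p=o["tool_pos"]
print(p)
a=.24;ux=np.array([np.cos(a),np.sin(a),0])
for h in(0,.01,.02,.025,.03):
    for e in(-.008,0,.008):
        P=p+[0,0,h]+ux*e if 0 else p+np.array([0,0,h])+ux*e
        print(h,e,*[proj(c,P)[0].round(1) for c in(s,w,t)])
im=t["pixels"][150:250,80:220,::-1];im2=w["pixels"][190:290,215:355,::-1];im3=s["pixels"][150:250,330:470,::-1]
cv2.imwrite("pics/c.png",cv2.resize(np.hstack([im,im2,im3]),(798,190)) if 0 else np.vstack([cv2.resize(i,(336,240),interpolation=cv2.INTER_CUBIC) for i in(im3,im2)]))
```

```text
[0.54393403 0.31776427 0.3165762 ]
0 -0.008 [398.9 219.6] [284.9 223.9] [ 93.3 182.7]
0 0 [395.7 222.8] [284.9 234.2] [ 92.4 177.2]
0 0.008 [392.5 226. ] [284.9 244.4] [ 91.5 171.7]
0.01 -0.008 [400.5 214. ] [284.9 228.4] [ 90.3 181.1]
0.01 0 [397.2 217.2] [284.9 239.2] [ 89.4 175.5]
0.01 0.008 [394.  220.4] [284.9 249.7] [ 88.5 169.9]
0.02 -0.008 [402.  208.3] [285.  233.4] [ 87.2 179.4]
0.02 0 [398.8 211.5] [285.  244.6] [ 86.3 173.8]
0.02 0.008 [395.5 214.7] [285.  255.6] [ 85.3 168.1]
0.025 -0.008 [402.8 205.4] [285. 236.] [ 85.6 178.6]
0.025 0 [399.5 208.5] [285.  247.5] [ 84.7 172.9]
0.025 0.008 [396.2 211.7] [285.  258.7] [ 83.8 167.2]
0.03 -0.008 [403.6 202.5] [285.  238.8] [ 84.  177.7]
0.03 0 [400.3 205.6] [285.  250.5] [ 83.1 172. ]
0.03 0.008 [397.  208.8] [285. 262.] [ 82.1 166.3]
```

View pics/c.png

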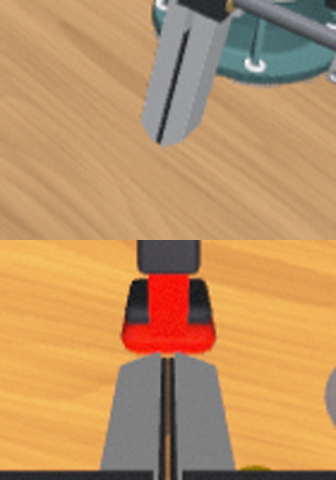

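The view shows the shut fingertips about 26 mm above the reported TCP (scene tip at about (397,210), wrist tip at row 237). So the fingers closed just above the pad. The red pair has not moved, so I'll re-grasp 26 mm lower.

Emit:
apply_moves --pt "0 0 0 0 0 -0.02 100" --pt "0 0 0 0 0 -0.04 100" --pt "0 0 0 0 0 -0.06 100" --pt "0 0 0 0 0 -0.08 100" --pt "0 0 0 0 0 -0.1 100"

```text
time: 6.95
tool_pos: [0.5439, 0.3178, 0.2165]
ee_rot: [-3.141, -0.001, -2.903]
wrist_force: [0.7, 0.3, -0.3]
width: 0.037
finger_force: 0.0
```

Emit:
apply_moves --pt "0 0 0 0 0 0 100" --pt "0 0 0 0 0 0 100" --pt "0 0 0 0 0 0 100" --pt "0 0 0 0 0 0 100" --pt "0 0 0 0 0 0 100"

```text
time: 7.45
tool_pos: [0.5447, 0.3181, 0.2192]
ee_rot: [3.141, 0.002, -2.903]
wrist_force: [-0.2, -1.0, 0.2]
width: 0.077
finger_force: 0.0
```

Emit:
apply_moves --pt "0 0 0 0 0 -0.02 100" --pt "0 0 0 0 0 -0.045 100" --pt "0 0 0 0 0 -0.075 100" --pt "0 0 0 0 0 -0.1 100" --pt "0 0 0 0 0 -0.11 100"

```text
time: 7.95
tool_pos: [0.5428, 0.3172, 0.1049]
ee_rot: [-3.141, -0.005, -2.903]
wrist_force: [0.4, -0.1, -0.2]
width: 0.094
finger_force: 0.0
```

Emit:
apply_moves --pt "0 0 0 0 0 -0.003 100" --pt "0 0 0 0 0 -0.005 100" --pt "0 0 0 0 0 -0.005 50" --pt "0 0 0 0 0 -0.005 50" --pt "0 0 0 0 0 -0.005 50"

```text
time: 8.45
tool_pos: [0.5449, 0.3182, 0.1042]
ee_rot: [3.141, 0.002, -2.903]
wrist_force: [-0.1, -0.3, -0.6]
width: 0.0733
finger_force: 0.0
```

Emit:
apply_moves --pt "0 0 0 0 0 -0.0015 20" --pt "0 0 0 0 0 -0.0015 0" --pt "0 0 0 0 0 -0.0015 0" --pt "0 0 0 0 0 -0.0015 0" --pt "0 0 0 0 0 -0.0015 0"

```text
time: 8.95
tool_pos: [0.5442, 0.3179, 0.1014]
ee_rot: [3.141, -0.0, -2.903]
wrist_force: [-0.5, 1.2, -0.8]
width: 0.0339
finger_force: 30.4
```

Emit:
apply_moves --pt "0 0 0 0 0 0 0" --pt "0 0 0 0 0 0 0" --pt "0 0 0 0 0 0 0" --pt "0 0 0 0 0 0 0" --pt "0 0 0 0 0 0 0"

```text
time: 9.45
tool_pos: [0.5442, 0.318, 0.1014]
ee_rot: [3.141, -0.0, -2.903]
wrist_force: [0.4, 1.3, -0.4]
width: 0.0337
finger_force: 30.0
```

Emit:
apply_moves --pt "0 0 0 0 0 0.01 0" --pt "0 0 0 0 0 0.03 0" --pt "0 0 0 0 0 0.055 0" --pt "0 0 0 0 0 0.085 0" --pt "0 0 0 0 0 0.115 0"

```text
time: 9.95
tool_pos: [0.5438, 0.3175, 0.2171]
ee_rot: [-3.141, -0.002, -2.904]
wrist_force: [-0.1, -0.5, -3.0]
width: 0.0342
finger_force: 30.0
```

Emit:
apply_moves --pt "0 0 0 0 0 0.03 0" --pt "0 0 0 0 0 0.06 0" --pt "0 0 0 0 0 0.085 0" --pt "0 0 0 0 0 0.1 0" --pt "0 0 0 0 0 0.105 0"

```text
time: 10.45
tool_pos: [0.5447, 0.318, 0.3242]
ee_rot: [3.141, 0.004, -2.904]
wrist_force: [0.3, 0.9, -2.9]
width: 0.0335
finger_force: 30.0
```

Emit:
apply_moves --pt "0 0 -0.02 0.001 -0.015 0 0" --pt "0 0 -0.05 0.002 -0.045 0 0" --pt "0 0 -0.09 0.004 -0.085 0 0" --pt "0 0 -0.13 0.005 -0.125 0 0" --pt "0 0 -0.17 0.006 -0.165 0 0"

```text
time: 10.95
tool_pos: [0.5493, 0.1503, 0.3193]
ee_rot: [-3.141, -0.004, -3.076]
wrist_force: [0.1, -0.3, -2.9]
width: 0.0339
finger_force: 30.0
```

Emit:
apply_moves --pt "0 0 -0.04 0.002 -0.04 0 0" --pt "0 0 -0.08 0.003 -0.08 0 0" --pt "0 0 -0.12 0.005 -0.12 0 0" --pt "0 0 -0.16 0.006 -0.16 0 0" --pt "0 0 -0.2 0.008 -0.2 0 0"

```text
time: 11.45
tool_pos: [0.5568, -0.0496, 0.3196]
ee_rot: [-3.141, -0.003, 3.006]
wrist_force: [0.8, -0.2, -3.4]
width: 0.0338
finger_force: 30.0
```

Emit:
apply_moves --pt "0 0 -0.04 0.002 -0.04 0 0" --pt "0 0 -0.08 0.003 -0.08 0 0" --pt "0 0 -0.12 0.004 -0.115 0 0" --pt "0 0 -0.16 0.005 -0.145 0 0" --pt "0 0 -0.195 0.0065 -0.1655 0 0"

```text
time: 11.95
tool_pos: [0.563, -0.2156, 0.319]
ee_rot: [-3.141, -0.004, 2.809]
wrist_force: [0.8, -0.2, -2.5]
width: 0.0339
finger_force: 30.0
```

Emit:
apply_moves --pt "0 0 0 0 0 0 0" --pt "0 0 0 0 0 0 0" --pt "0 0 0 0 0 0 0" --pt "0 0 0 0 0 0 0" --pt "0 0 0 0 0 0 0"

```text
time: 12.45
tool_pos: [0.5648, -0.2116, 0.3217]
ee_rot: [3.142, 0.0, 2.816]
wrist_force: [0.1, -0.8, -3.2]
width: 0.0337
finger_force: 30.0
```

```bash
cat > look.py <<'E'
from h import *
import sys
o=get_obs();p=o["tool_pos"];print(o["time"],p.round(4),o["ee_rot"].round(3));ims=[]
z0=p[2]-.1014
for c in("scene","top","wrist"):
    s=snapshot(c);ims.append(s["pixels"])
    for q,P,z,y in(("red_defenders",defparts(),z0,p[:2]),("stand",standparts(),0,(.5648,-.2127))):
        m=masks_of(c,q)
        if not m: print(c,q,"none");continue
        M=cv2.GaussianBlur(m[0]["mask"].astype(float),(0,0),1)
        f=lambda v:((cv2.GaussianBlur(sil(s,P,[*v,z]),(0,0),1)-M)**2*(ok)).sum()/M.sum()
        ok=1
        v0=np.array([*y,-.327]);r=minimize(f,v0,method="Nelder-Mead",options=dict(initial_simplex=v0+np.array([[0,0,0],[.01,0,0],[0,.01,0],[0,0,.06]]),xatol=1e-4))
        print(c,q,round(m[0]["score"],2),r.x.round(4),round(r.fun,3),np.round(f(v0),3))
cv2.imwrite(f"pics/{sys.argv[1]}.png",cv2.resize(np.hstack(ims[::2])[:,:,::-1],(800,300)))
E
python3 look.py d
```

```text
12.45 [ 0.5648 -0.2116  0.3217] [3.142 0.    2.816]
scene red_defenders 0.77 [ 0.5615 -0.2272 -0.3647] 0.221 0.347
scene stand 0.7 [ 0.5655 -0.2154 -0.3255] 0.018 0.04
top red_defenders 0.66 [ 0.5622 -0.2037 -0.5157] 2.059 2.201
top stand 0.94 [ 0.5641 -0.2108 -0.3269] 1.086 1.115
wrist red_defenders 0.89 [ 0.5651 -0.2125 -0.3255] 0.128 0.139
wrist stand 0.71 [ 0.5648 -0.2131 -0.3252] 0.13 0.134
```

View pics/d.png

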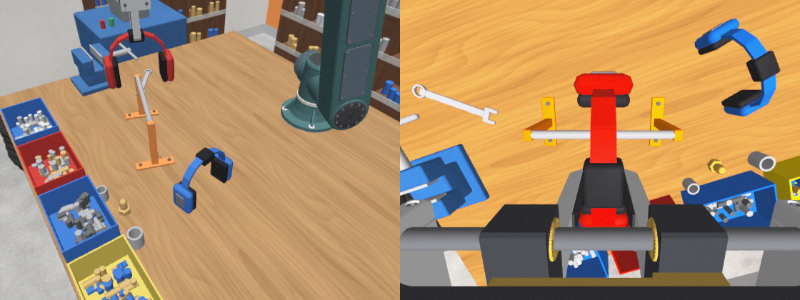

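The pictures show the red pair centred and square over the bar, with one cup on each side. Lowering it now.

Emit:
apply_moves --pt "0 0 0 0 0 -0.01 0" --pt "0 0 0 0 0 -0.025 0" --pt "0 0 0 0 0 -0.045 0" --pt "0 0 0 0 0 -0.065 0" --pt "0 0 0 0 0 -0.085 0"

```text
time: 13.4
tool_pos: [0.5644, -0.2125, 0.2347]
ee_rot: [3.141, -0.001, 2.815]
wrist_force: [-0.2, 0.2, -3.3]
width: 0.034
finger_force: 30.0
```

Emit:
apply_moves --pt "0 0 0 0 0 -0.02 0" --pt "0 0 0 0 0 -0.04 0" --pt "0 0 0 0 0 -0.055 0" --pt "0 0 0 0 0 -0.065 0" --pt "0 0 0 0 0 -0.07 0"

```text
time: 13.9
tool_pos: [0.5643, -0.2124, 0.165]
ee_rot: [3.141, -0.002, 2.815]
wrist_force: [-0.4, -0.2, -1.8]
width: 0.0341
finger_force: 30.0
```

Emit:
apply_moves --pt "0 0 0 0 0 -0.002 0" --pt "0 0 0 0 0 -0.004 0" --pt "0 0 0 0 0 -0.006 0" --pt "0 0 0 0 0 -0.008 0" --pt "0 0 0 0 0 -0.01 0"

```text
time: 14.4
tool_pos: [0.565, -0.2127, 0.1567]
ee_rot: [-3.142, 0.001, 2.815]
wrist_force: [-0.2, 0.6, -2.6]
width: 0.0338
finger_force: 30.0
```

```bash
python3 look.py e
```

```text
14.4 [ 0.565  -0.2127  0.1567] [-3.142e+00  1.000e-03  2.815e+00]
scene red_defenders 0.84 [ 0.5623 -0.2279 -0.3605] 0.206 0.387
scene stand 0.69 [ 0.5646 -0.216  -0.333 ] 0.162 0.195
top red_defenders 0.94 [ 0.5705 -0.192  -0.5251] 3.734 4.059
top stand 0.6 [ 0.5637 -0.2104 -0.327 ] 0.309 0.337
wrist red_defenders 0.75 [ 0.5651 -0.2129 -0.3254] 0.133 0.136
wrist stand 0.73 [ 0.5643 -0.213  -0.3261] 0.132 0.139
```

Emit:
apply_moves --pt "0 0 0 0 0 -0.003 0" --pt "0 0 0 0 0 -0.006 0" --pt "0 0 0 0 0 -0.008 0" --pt "0 0 0 0 0 -0.01 0" --pt "0 0 0 0 0 -0.01 0"

```text
time: 15.35
tool_pos: [0.5645, -0.2124, 0.1458]
ee_rot: [3.141, -0.001, 2.815]
wrist_force: [-0.3, 0.3, -2.8]
width: 0.034
finger_force: 30.0
```

Emit:
apply_moves --pt "0 0 0 0 0 -0.0005 0" --pt "0 0 0 0 0 -0.001 0" --pt "0 0 0 0 0 -0.0015 0" --pt "0 0 0 0 0 -0.002 0" --pt "0 0 0 0 0 -0.002 0"

```text
time: 15.85
tool_pos: [0.5647, -0.2125, 0.1443]
ee_rot: [3.141, -0.0, 2.815]
wrist_force: [-0.9, 0.9, -2.1]
width: 0.0338
finger_force: 30.0
```

Emit:
apply_moves --pt "0 0 0 0 0 -0.0005 0" --pt "0 0 0 0 0 -0.001 0" --pt "0 0 0 0 0 -0.0015 0" --pt "0 0 0 0 0 -0.002 0" --pt "0 0 0 0 0 -0.002 0"

```text
time: 16.35
tool_pos: [0.5648, -0.2126, 0.1424]
ee_rot: [3.142, 0.0, 2.815]
wrist_force: [-0.3, -0.1, -3.1]
width: 0.0334
finger_force: 30.0
```

Emit:
apply_moves --pt "0 0 0 0 0 -0.0005 0" --pt "0 0 0 0 0 -0.001 0" --pt "0 0 0 0 0 -0.001 0" --pt "0 0 0 0 0 -0.001 0" --pt "0 0 0 0 0 -0.001 0"

```text
time: 16.85
tool_pos: [0.5649, -0.2126, 0.1423]
ee_rot: [-3.142, 0.001, 2.815]
wrist_force: [-1.8, 0.9, 3.0]
width: 0.0337
finger_force: 30.0
```

Emit:
apply_moves --pt "0 0 0 0 0 0 0" --pt "0 0 0 0 0 0 60" --pt "0 0 0 0 0 0 60" --pt "0 0 0 0 0 0 60" --pt "0 0 0 0 0 0 60"

```text
time: 17.35
tool_pos: [0.5648, -0.2126, 0.141]
ee_rot: [3.141, -0.0, 2.815]
wrist_force: [0.5, -0.8, 0.2]
width: 0.056
finger_force: 0.0
```

Emit:
apply_moves --pt "0 0 0 0 0 0 60" --pt "0 0 0 0 0 0 60" --pt "0 0 0 0 0 0.003 60" --pt "0 0 0 0 0 0.012 60" --pt "0 0 0 0 0 0.03 60"

```text
time: 17.85
tool_pos: [0.564, -0.2122, 0.1707]
ee_rot: [3.141, -0.003, 2.815]
wrist_force: [-0.2, 0.2, -0.0]
width: 0.0562
finger_force: 0.0
```

Emit:
apply_moves --pt "0 0 0 0 0 0.03 60" --pt "0 0 0 0 0 0.06 60" --pt "0 0 0 0 0 0.09 60" --pt "0 0 0 0 0 0.12 60" --pt "0 0 0 0 0 0.13 60"

```text
time: 18.35
tool_pos: [0.5657, -0.213, 0.3066]
ee_rot: [-3.141, 0.008, 2.815]
wrist_force: [0.2, 0.3, 0.4]
width: 0.0567
finger_force: 0.0
```

```bash
sed -i 's/^z0=.*/z0=.041/' look.py; python3 look.py f
```

```text
18.35 [ 0.5657 -0.213   0.3066] [-3.141  0.008  2.815]
scene red_defenders 0.61 [ 0.5618 -0.2248 -0.3442] 0.116 0.212
scene stand 0.69 [ 0.5655 -0.2153 -0.3296] 0.095 0.123
top red_defenders 0.58 [ 0.5626 -0.2104 -0.3186] 0.19 0.218
top stand 0.89 [ 0.5645 -0.2112 -0.3189] 1.441 1.47
wrist red_defenders 0.84 [ 0.5643 -0.2125 -0.3259] 0.062 0.069
wrist stand 0.69 [ 0.564  -0.2137 -0.3242] 0.099 0.106
```

View pics/f.png

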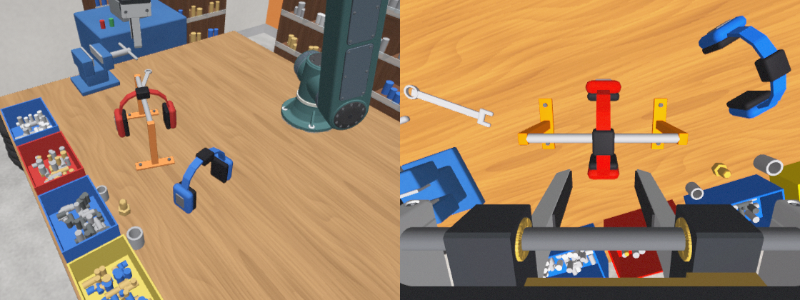

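The red pair hangs centred and square on the bar, and the gripper is clear of it. The blue pair is still standing where it was.

```bash
python3 -c "
from bench import *
print(close_job())"
```

```text
the job is handed in; nothing more can be done
None
```

The red ear defenders hang centred and square on the steel bar, one cup on each side, released with the gripper clear; the blue pair was not touched, and I handed the job in at about 18.5 s. The first grasp closed just above the pad, because the fingertips sit about 26 mm higher than the reported TCP, so I lifted them on the second try.

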